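Wedge the small vice tight in its nest

TASK

The small grey vice sits loose in its steel nest. Put the yellow wedge flat on the nest's plate, thin end first, into the tapering slot between the vice and the keeper on its left, then let go and tap or push its thick end with the shut gripper until the wedge locks and jams the vice tight against the side rail on its right. A firm push of 15 to 20 newtons is enough, so do not force it; leave the other things on the bench alone.

Things in the scene. Friction and masses are not known exactly. Their poses are not given: they have to be found in the camera images.
- nest: Fixed steel nest. Origin on the bench under the vice; x = way the wedge is driven (away from robot), y left. Plate 6 mm thick, x -95..95, y -60..100 mm; apron for the wedge x -194..-90, y 5..80. Side rail: inner face y = -25, x -85..65, top 36 mm; end stops at x = 55. Vice tight: right side on the rail (its origin at y = 0). Oiled steel, friction about 0.3: a driven wedge holds itself.
- keeper: Fixed grey bar on the plate, left of the vice, 115 mm long, 30 high. Axes as the nest's; origin on the plate at mid-length of its inner face, which runs y = -0.125 x, x -57..57 mm: the slot narrows 1 in 8 away from the robot. Flared lip at the near end to x = -73. Origin at nest x -12.5, y 45 mm +-2 mm from job to job, so the wedge's locking depth differs by +-16 mm.
- vice: Loose small grey vice, 0.9 kg, on the plate (6 mm up), a few mm off the side rail. Origin under its bed; its y points along nest -x (to the robot), its x along nest +y. Bed and jaws 50 mm wide (x -25..25), y -55..80 mm; bed 22 mm high, jaws 57 mm; screw knob at the far end to y = -80.
- wedge: Loose yellow wedge flat on the bench, left of the nest, 0.4 kg, 140 mm long (x -70..70), 30 high. Origin under mid-length; x to the thin end. Straight side y = -11 mm (to the vice); tapered side y = 3 + 0.125 (70 - x) (to the keeper). Thin end 14 mm wide, thick end 31.5. Locks with its thin end about nest x = 35 mm +-16; the force rises over some mm.
- wedge_thin_end (a point): Middle of the wedge's thin end face, at [70, -4, 15] mm of the wedge.
- wedge_butt (a point): Middle of the wedge's thick end face, the face to push, at [-70, 4.75, 15] mm of the wedge.
- u_joint: Loose universal joint, bystander, 70 x 165 x 52 mm, lying at the right; origin under its middle.
- gear: Loose small gear, bystander, 56 mm across and 28 mm high, at the right; origin under its middle.
Things that resemble listed ones, but are neither listed nor needed, are in the scene too. Several things look just like the wedge: the one meant starts nearest to the robot's base.

How it is judged:
By the outcome, as a careful person would: the job done as asked, in the order asked, and still so for the second after the job is handed in, with the robot touching nothing.
It also fails if it takes over 51 s, if anything falls off the work surface, if the arm or the gripper's body presses on something with over 40 N, if the wrist force passes 120 N, or if a joint passes its speed limit or range.

ROBOT

A 7-joint arm with a two-finger parallel gripper is mounted at the origin on a cart in front of the work surface, level with it; the furniture and walls round the work are solid. World frame = base frame: x ahead of the robot, y to its left, z up, the work surface at z = 0. Lengths are in m, angles in rad, forces in N, time in s.
With the tool pointing down it reaches from about 0.35 to 0.9 m from the base axis. Payload 19.9 kg.
Tool frame: the origin (TCP) lies between the finger pads; the fingertips stand 19 mm ahead of it and the grasp point (between the pads) is the TCP; z points along the fingers, y is the direction in which the jaws open and shut (so a half turn about z gives the same grasp; the last joint's range is limited). The gripper opens to 94 mm and grips with 3 to 60 N. Pads are 16 mm wide; open, the fingers measure 119 mm over their backs; the gripper's body (75 mm by 177 mm) begins 78 mm behind the grasp point.
Start: joints at [-1.159, 0.417, -0.01, 1.614, 0.005, 1.111, -0.053], TCP at [0.274, 0.562, 0.224] pointing down, gripper open.
Joint ranges: [-2.81, 2.81], [-0.39, 2.02], [-1.27, 1.25], [0.06, 2.57], [-1.19, 4.33], [0.19, 2], [-2.82, 2.82]. Speed limits (rad/s): [1.89, 1.89, 2.39, 2.39, 3.01, 3.01, 3.01].

INTERFACE

Orientations are given as a 3x3 rotation matrix whose columns are the frame's x, y, z axes.
In Python, from rig import robot gives the robot as it stands. Calls block until the motion is done:
- robot.move_ptp(position, orientation): joint-space move of the TCP to a pose.
- robot.move_linear(position, velocity=0.15, frame=None, threshold=None): straight line of the TCP; frame=None keeps the orientation; velocity is the mean speed in m/s. With threshold (N) it stops when the force on the tool has changed by that much, and returns True; else False.
- robot.goto_joints(angles): joint-space move.
- robot.gripper_to(opening): finger opening in m; the grip force is fixed at half the most; returns when the fingers have stopped.
- robot.pause(seconds).
- robot.ik(position, orientation): joint angles nearest the present ones, or None.
- robot.get_state(): the state.
- robot.grab_frame(name): name is "side" or "top"; returns the picture (384x512x3 uint8, red, green, blue); there is no depth.
- robot.camera_info(name): a dict with "fx", "fy", "cx", "cy" (pixels), "rvec" (rotation vector, rad) and "tvec" (3), from world to camera coordinates, as OpenCV has them. Camera axes: x right, y down, z forward; pixel columns grow to the right and rows downward; lengths in m; the calibration is good to about 2 mm. A picture is of the moment at which its call begins. camera_info takes no time and is no camera call.
A pose or a line that the arm cannot do raises robot.PlanningError and nothing moves.
- robot.sign_off(): hands the job in, once; it reports no verdict.
The state is a dict: "time": time; "qpos": joint angles; "joint_vel": joint speeds; "effort": joint torques, N m; "ee_pos": TCP position; "tool_rot": TCP orientation; "force": force on the tool from outside, world axes, zero at the start; "moment": the same for the moment, N m; "opening": finger opening in m.
Only numpy, scipy, OpenCV 4.12 (cv2) and the standard library are available. Lean on these libraries where they do the work, as an engineer would, in place of code of your own. Each camera call takes 0.05 s, during which the arm holds its last target. There are 200 camera calls.

## Working session

There is one attempt and no reset: what is moved stays moved. The work goes in short steps, each a Python script; the robot and the scene stay as the last script left them, time stands still between calls to the robot, and variables do not carry over. Pictures are saved under pics/ and viewed, about 8 in all and at most 12, crops included, and the job is handed in when it is done.

```bash
mkdir -p pics; ls; python3 - <<'E'
from rig import robot
import cv2,json
for n in("top","side"):
    im=robot.grab_frame(n); cv2.imwrite(f"pics/{n}0.png",im[:,:,::-1]); print(n,robot.camera_info(n))
s=robot.get_state(); print(s['time'],s['ee_pos'],s['tool_rot'])
E
```

```text
pics
top {'fx': 395.8638114112115, 'fy': 395.8638114112115, 'cx': 255.07894094464504, 'cy': 192.0274535299913, 'rvec': array([ 2.18934239, -2.13928273,  0.11958463]), 'tvec': array([0.13993789, 0.51002917, 1.44312851])}
side {'fx': 498.56779687741493, 'fy': 498.56779687741493, 'cx': 268.69887075613934, 'cy': 194.92929892334848, 'rvec': array([ 0.55267928, -2.79493318,  0.98272921]), 'tvec': array([0.52514895, 0.0437954 , 1.95985647])}
0.1 [0.27384473 0.56147719 0.22390386] [[-8.98804615e-01  4.38349315e-01 -3.76966495e-04]
 [ 4.38349469e-01  8.98804101e-01 -9.64429965e-04]
 [-8.39381828e-05 -1.03207717e-03 -9.99999464e-01]]
```

View pics/top0.png

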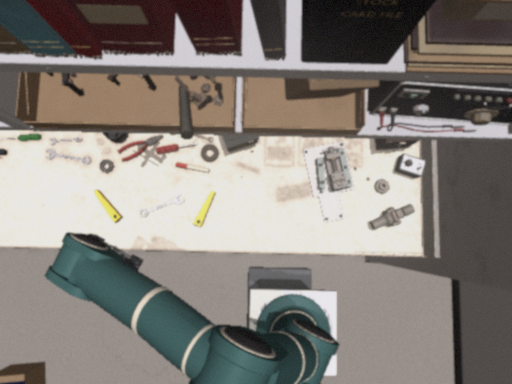

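View pics/side0.png

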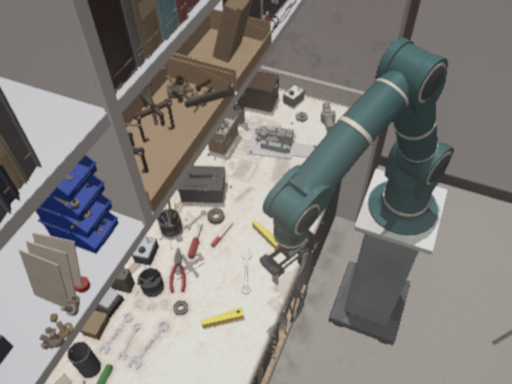

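```bash
python3 - <<'E'
import cv2,numpy as np
t=cv2.imread("pics/top0.png");s=cv2.imread("pics/side0.png")
c=cv2.resize(t[132:232,290:365],None,fx=6,fy=6,interpolation=cv2.INTER_CUBIC)
w=cv2.resize(t[182:232,185:225],None,fx=6,fy=6,interpolation=cv2.INTER_CUBIC)
out=np.zeros((600,700,3),np.uint8);out[:,:450]=c;out[:300,455:695]=w
cv2.imwrite("pics/c1.png",out)
c=cv2.resize(s[115:170,235:325],None,fx=6,fy=6,interpolation=cv2.INTER_CUBIC)
w=cv2.resize(s[210:255,240:290],None,fx=5,fy=5,interpolation=cv2.INTER_CUBIC)
out=np.zeros((600,800,3),np.uint8);out[:330,:540]=c;out[335:560,:250]=w
cv2.imwrite("pics/c2.png",out)
E
```

```text
(no output)
```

View pics/c1.png

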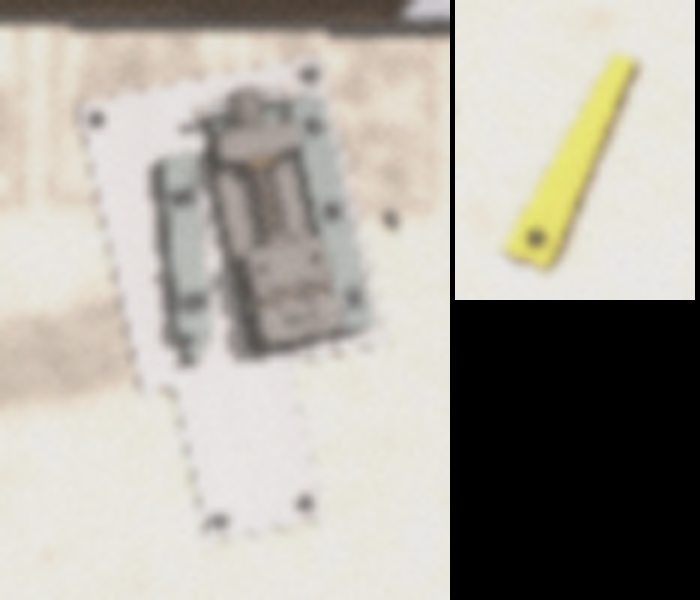

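View pics/c2.png

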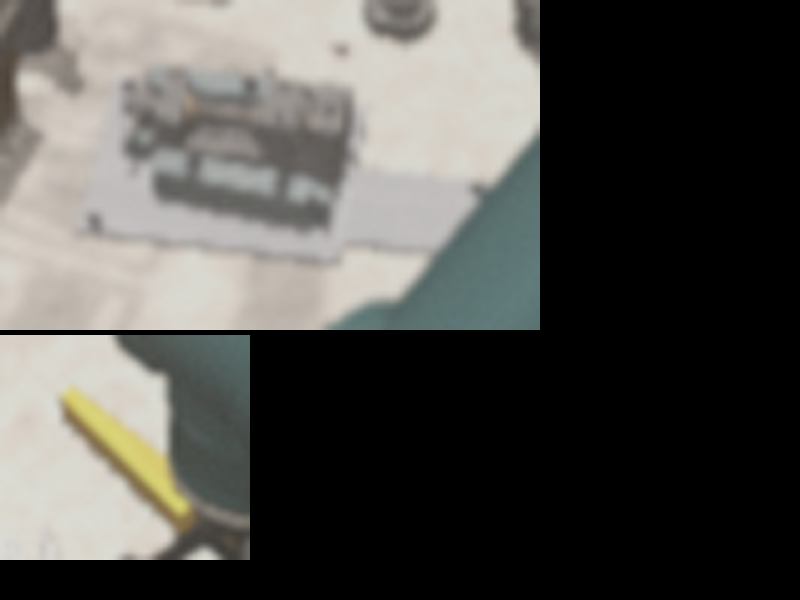

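```bash
cat > vis.py <<'E'
import cv2,numpy as np
from scipy.optimize import least_squares,minimize
from rig import robot
def proj(n,P):
    c=robot.camera_info(n);K=np.array([[c['fx'],0,c['cx']],[0,c['fy'],c['cy']],[0,0,1]])
    return cv2.projectPoints(np.asarray(P,float).reshape(-1,1,3),c['rvec'],c['tvec'],K,None)[0].reshape(-1,2)
def se2(p,L):
    L=np.asarray(L,float);c,s=np.cos(p[2]),np.sin(p[2])
    return np.c_[p[0]+c*L[:,0]-s*L[:,1],p[1]+s*L[:,0]+c*L[:,1],L[:,2]]
def fit(n,L,uv,p0):
    r=least_squares(lambda p:(proj(n,se2(p,L))-uv).ravel(),p0,x_scale=[.01,.01,.1],loss='soft_l1')
    return r.x,r.fun.reshape(-1,2)
def back(n,uv,z):
    c=robot.camera_info(n);R=cv2.Rodrigues(c['rvec'])[0];C=-R.T@c['tvec']
    d=R.T@np.array([(uv[0]-c['cx'])/c['fx'],(uv[1]-c['cy'])/c['fy'],1]);return C+d*(z-C[2])/d[2]
WQ=np.array([[.07,-.011],[.07,.003],[-.07,.0205],[-.07,-.011]])
def wedge_fit(n,img,p0,z0=0.,half=24):
    """silhouette fit of the wedge; img RGB"""
    L=np.r_[np.c_[WQ,np.full(4,z0)],np.c_[WQ,np.full(4,z0+.03)]]
    f=img.astype(float);y=(np.minimum(f[...,0],f[...,1])-f[...,2])
    u0,v0=(proj(n,[[p0[0],p0[1],z0+.015]])[0]-half).astype(int);S=8
    w=np.clip((y[v0:v0+2*half,u0:u0+2*half]-35)/90,0,1)
    w=cv2.morphologyEx(w,cv2.MORPH_CLOSE,np.ones((3,3)))
    def cost(p):
        q=(proj(n,se2(p,L))-[u0,v0]+.5)*S
        h=cv2.convexHull(np.round(q*16).astype(np.int32).reshape(-1,1,2))
        m=np.zeros((2*half*S,2*half*S),np.uint8);cv2.fillPoly(m,[h],255,shift=4)
        return ((cv2.resize(m,(2*half,2*half),interpolation=cv2.INTER_AREA)/255-w)**2).sum()
    p0=np.array(p0,float);sim=np.array([p0]+[p0+d for d in np.diag([.006,.006,.08])])
    r=minimize(cost,p0,method='Nelder-Mead',options=dict(initial_simplex=sim,xatol=1e-5,fatol=1e-4))
    return r.x,r.fun,w.sum()
E
python3 - <<'E'
from vis import *
np.set_printoptions(precision=4,suppress=True)
c1=lambda a:(np.array(a)+.5)/6-.5+[290,132]
cw=lambda a:(np.array(a)-[455,0]+.5)/6-.5+[185,182]
N=np.array([[95,100],[95,-60],[-95,-60],[-95,100],[-194,80],[-194,5]])/1e3
uv=c1([[80,102],[318,62],[375,347],[140,390],[203,537],[315,517]])
L=np.c_[N,np.full(6,.006)]
p,e=fit('top',L,uv,[.65,-.1,0]);print('nest',p,np.degrees(p[2]));print(e)
S=np.array([[80,230],[340,262]]) # side check far-left, near-left corner
print('side res',proj('side',se2(p,L[[0,3]]))-((S+.5)/6-.5+[235,115]))
T=cw([[638,62],[614,52],[505,253],[549,270]])
q,e=fit('top',np.c_[WQ,np.full(4,.03)],T,[.55,.2,0]);print('wedge',q,np.degrees(q[2]));print(e)
im=cv2.imread('pics/top0.png')[:,:,::-1]
r=wedge_fit('top',im,q);print('wedge sil',r)
# other wedge distance
print('other',back('top',(108,206),.015),'this',back('top',(204,209),.015))
def loc(X,z):
    w=back('top',c1(X),z);c,s=np.cos(p[2]),np.sin(p[2]);d=w[:2]-p[:2];return np.array([c*d[0]+s*d[1],-s*d[0]+c*d[1]])*1e3
for n,X,z in [('keeper inner far',(207,152),.036),('keeper inner near',(207,352),.036),('vice near L top',(262,352),.063),('vice near R',(362,330),.063),('rail near end R',(372,330),.036),('vice bottom near L',(235,355),.006),('keeper outer far',(155,165),.036),('keeper outer near',(178,362),.036)]: print(n,loc(X,z))
E
```

```text
nest [ 0.6092 -0.1421  0.2096] 12.008886640478698
[[-0.6822 -0.2867]
 [ 0.6062 -1.2176]
 [ 1.6464 -0.2919]
 [-0.6819  0.3556]
 [-0.6279  0.7426]
 [ 0.3036  0.356 ]]
side res [[-1.5996 -0.1236]
 [-0.9894  0.433 ]]
wedge [ 0.4425  0.3354 -0.3533] -20.240176903555046
[[-0.1999 -0.2606]
 [ 0.3088  0.0287]
 [-0.3475 -0.0485]
 [ 0.2364  0.2767]]
wedge sil (array([ 0.4449,  0.3385, -0.3461]), np.float64(51.12973941646375), np.float64(166.92222222222222))
other [0.4429 0.6995 0.015 ] this [0.44   0.3408 0.015 ]
keeper inner far [41.8198 31.1766]
keeper inner near [-80.8572  56.7807]
vice near L top [-89.2076  29.335 ]
vice near R [-87.3077 -32.9794]
rail near end R [-86.351  -46.1086]
vice bottom near L [-83.559   34.0042]
keeper outer far [39.7673 64.6438]
keeper outer near [-83.6183  75.613 ]
```

```bash
cat > ov.py <<'E'
from vis import *
def poly(n,im,P3,col,o,k):
    q=(proj(n,P3)-o+.5)*k-.5
    cv2.polylines(im,[np.round(q*16).astype(np.int32).reshape(-1,1,2)],True,col,1,cv2.LINE_AA,shift=4)
def at(xy,z): xy=np.array(xy)/1e3; return np.c_[xy,np.full(len(xy),z)]
PL=[[95,100],[95,-60],[-95,-60],[-95,5],[-194,5],[-194,80],[-95,80],[-95,100]]
def nest(n,im,p,o,k,ky=45,vx=0,vy=3):
    poly(n,im,se2(p,at(PL,.006)),(0,0,255),o,k)
    K=np.array([[-57,7.1],[57,-7.1]])+[-12.5,ky]
    for z,c in((.006,(255,255,0)),(.036,(0,255,0))): poly(n,im,se2(p,at(K,z)),c,o,k)
    poly(n,im,se2(p,at([[-85,-25],[65,-25]],.036)),(255,0,0),o,k)
    V=np.array([[-80,-25],[-80,25],[55,25],[55,-25]])+[vx,vy]
    poly(n,im,se2(p,at(V,.063)),(255,0,255),o,k);poly(n,im,se2(p,at(V,.006)),(0,165,255),o,k)
E
python3 - <<'E'
from ov import *
t=cv2.imread("pics/top0.png");s=cv2.imread("pics/side0.png");k=6
p=[.6092,-.1421,.2096]
def crop(im,x,y,w,h): return cv2.resize(im[y:y+h,x:x+w],None,fx=k,fy=k,interpolation=cv2.INTER_CUBIC)
a=crop(t,290,132,75,98);nest('top',a,p,np.array([290,132]),k)
w=crop(t,185,182,40,50)
poly('top',w,se2([.4425,.3354,-.3533],np.c_[WQ,np.full(4,.03)]),(0,160,0),np.array([185,182]),k)
poly('top',w,se2([.4425,.3354,-.3533],np.c_[WQ,np.full(4,.0)]),(255,0,0),np.array([185,182]),k)
poly('top',w,se2([.4449,.3385,-.3461],np.c_[WQ,np.full(4,.03)]),(0,0,255),np.array([185,182]),k)
b=crop(s,243,120,58,48);nest('side',b,p,np.array([243,120]),k)
out=np.zeros((590,800,3),np.uint8);out[:588,:450]=a;out[:300,452:692]=w;out[302:590,452:800]=b
cv2.imwrite("pics/ov1.png",out)
im=t[:,:,::-1].astype(int)
for v in (195,207,218): print(v,[tuple(int(c) for c in x) for x in im[v,196:216]])
E
```

```text
195 [(231, 230, 224), (233, 231, 226), (233, 232, 226), (231, 230, 223), (231, 229, 223), (232, 230, 224), (233, 231, 223), (233, 230, 222), (233, 230, 220), (232, 229, 219), (233, 229, 218), (230, 225, 204), (229, 224, 172), (232, 227, 138), (232, 228, 121), (230, 228, 116), (222, 217, 111), (197, 185, 114), (184, 171, 142), (218, 206, 190)]
207 [(234, 232, 228), (233, 231, 225), (233, 231, 226), (234, 231, 224), (232, 230, 217), (231, 227, 191), (230, 227, 151), (233, 230, 127), (231, 230, 118), (233, 231, 120), (230, 226, 115), (223, 215, 110), (200, 189, 115), (192, 179, 148), (217, 208, 189), (230, 227, 215), (234, 230, 220), (234, 230, 219), (232, 229, 219), (233, 231, 223)]
218 [(229, 225, 133), (230, 228, 116), (228, 226, 114), (229, 225, 115), (230, 223, 113), (232, 226, 115), (228, 223, 112), (213, 203, 109), (192, 176, 128), (207, 194, 173), (225, 221, 207), (232, 228, 221), (231, 230, 221), (233, 230, 221), (233, 231, 221), (232, 230, 221), (233, 231, 222), (232, 231, 222), (233, 230, 222), (231, 229, 222)]
```

View pics/ov1.png

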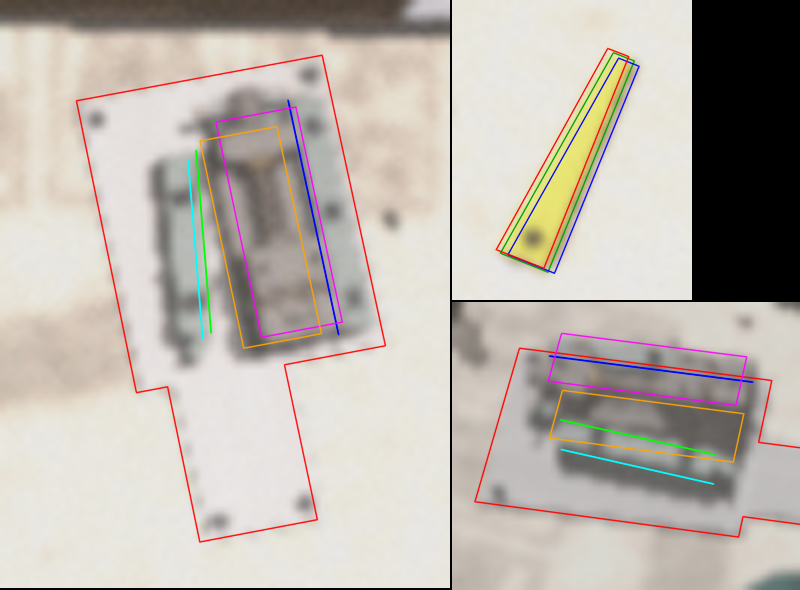

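Two things look like the wedge, at top pixels (204,209) and (108,206). They lie about 0.56 m and 0.83 m from the base, so (204,209) is the one; the crop shows it tapering, with its thin end away from the robot. The corner fit agrees to 0.3 px, so I'll refit on the top face and grasp.

```bash
python3 - <<'E'
import re
s=open('vis.py').read()
s=s.replace("L=np.r_[np.c_[WQ,np.full(4,z0)],np.c_[WQ,np.full(4,z0+.03)]]","L=np.c_[WQ,np.full(4,z0+.03)] # bright top face only")
s=s.replace("w=np.clip((y[v0:v0+2*half,u0:u0+2*half]-35)/90,0,1)","w=np.clip(y[v0:v0+2*half,u0:u0+2*half]/105,0,1)*np.clip((f[v0:v0+2*half,u0:u0+2*half,0]-190)/30,0,1)")
s+='''
def rot(yaw):
    """tool down, tool y along the y axis of a body with this yaw"""
    y=np.array([-np.sin(yaw),np.cos(yaw),0]);z=np.array([0,0,-1.]);return np.c_[np.cross(y,z),y,z]
def blob(img,u,v,h=2):
    """sub-pixel centroid of a dark spot"""
    g=img.astype(float).mean(2)
    for _ in range(4):
        iu,iv=int(round(u)),int(round(v));a=g[iv-h:iv+h+1,iu-h:iu+h+1]
        w=np.clip(np.percentile(a,75)-8-a,0,None);Y,X=np.mgrid[iv-h:iv+h+1,iu-h:iu+h+1]
        u,v=(w*X).sum()/w.sum(),(w*Y).sum()/w.sum()
    return u,v
'''
open('vis.py','w').write(s)
E
python3 - <<'E'
from vis import *
np.set_printoptions(precision=4,suppress=True)
im=cv2.imread('pics/top0.png')[:,:,::-1]
p,c,a=wedge_fit('top',im,[.4425,.3354,-.3533]);print('wedge',p,c,a)
c1=lambda a:(np.array(a)+.5)/6-.5+[290,132]
sc=np.array([blob(im,*c1(x)) for x in [(96,119),(309,75),(305,503),(220,521)]])
f=lambda d:np.array([[95-d,100-d],[95-d,-60+d],[-194+d,5+d],[-194+d,80-d]])/1e3
r=least_squares(lambda q:(proj('top',se2(q[:3],np.c_[f(q[3]*1e3),np.full(4,.006)]))-sc).ravel(),[.609,-.142,.21,.01],x_scale=[.01,.01,.1,.01])
print('nest',r.x,np.degrees(r.x[2]),'\n',r.fun.reshape(4,2))
assert np.hypot(*(p[:2]-[.4425,.3354]))<.006 and abs(p[2]+.353)<.06 and c<.2*a
R=rot(p[2]);g=se2(p,[[-.030,.00275,0]])[0];print('grasp',g)
robot.move_ptp(g+[0,0,.10],R)
robot.move_linear(g+[0,0,.024],velocity=.12,threshold=15)
robot.gripper_to(0.0)
s=robot.get_state();print('t',s['time'],s['ee_pos'],'open',s['opening'],s['force'])
robot.move_linear(np.r_[s['ee_pos'][:2],.12],velocity=.12)
s=robot.get_state();print('t',s['time'],s['ee_pos'],'open',s['opening'],s['force'])
t=robot.grab_frame('top');d=robot.grab_frame('side')
cv2.imwrite('pics/top1.png',t[:,:,::-1]);cv2.imwrite('pics/side1.png',d[:,:,::-1])
u,v=proj('side',[s['ee_pos']])[0].astype(int);a=cv2.resize(d[v-40:v+40,u-40:u+40,::-1],None,fx=5,fy=5,interpolation=cv2.INTER_CUBIC)
b=cv2.resize(d[110:180,235:315,::-1],(400,350),interpolation=cv2.INTER_CUBIC)
o=np.zeros((400,800,3),np.uint8);o[:,:400]=a;o[:350,400:]=b;cv2.imwrite('pics/g1.png',o)
E
```

```text
wedge [ 0.4448  0.3379 -0.3624] 31.40334623435431 366.59492063492064
nest [ 0.6088 -0.143   0.2266  0.0106] 12.984853798031125 
 [[ 0.1304 -0.3554]
 [-0.2192 -0.2067]
 [-0.3141  0.3755]
 [ 0.4006  0.1683]]
grasp [0.4178 0.3511 0.    ]
t 3.0167 [0.4177 0.3509 0.0239] open 0.027112511844264917 [-1.1585 -1.5569 -0.3754]
t 3.9667 [0.4174 0.3506 0.1193] open 0.02706039652864622 [ 0.4279  0.7439 -3.8096]
```

View pics/g1.png

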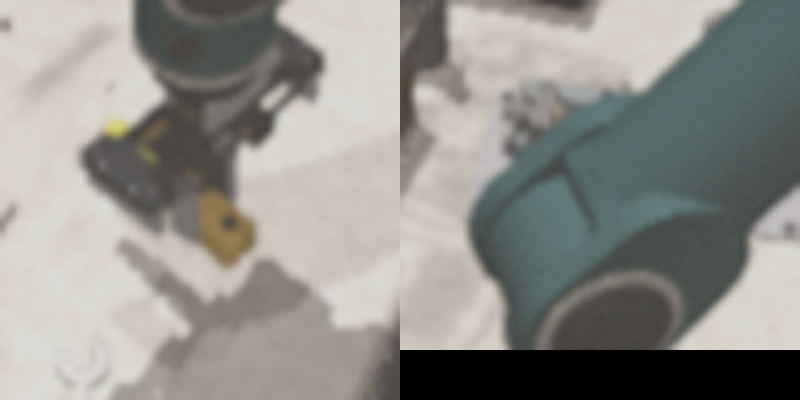

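The wedge is gripped: opening is 27.1 mm against 27.5 expected, and the load is 3.8 N against about 3.9 N. In g1 it hangs level from the fingers, with the butt at (230,225). Next I hover behind the slot and refine the nest pose from the plate outline, using the plate/bench colour contrast.

```bash
cat > nestfit.py <<'E'
from ov import *
def outline_fit(views,p0):
    """views: list of (cam, RGB image, edges[(a,b) in nest mm]); maximise blue-red contrast across the plate edge"""
    D=[]
    for n,im,E in views:
        ch=cv2.GaussianBlur(im[...,2].astype(np.float32)-im[...,0],(0,0),.7)
        D.append((n,ch,E))
    def score(p):
        s=0;k=0
        for n,ch,E in D:
            for a,b in E:
                a,b=np.array(a,float),np.array(b,float);t=np.linspace(.04,.96,60)[:,None];m=a+(b-a)*t
                nr=np.array([(b-a)[1],-(b-a)[0]])/np.linalg.norm(b-a)   # outward for cw-listed PL? sign given by centroid
                if nr@(m[30]-[-40,35])<0: nr=-nr
                for d in(2,4,6):
                    i,o=[proj(n,se2(p,at(m+sg*d*nr,.006))).astype(np.float32) for sg in(-1,1)]
                    I,O=[cv2.remap(ch,q[:,0].reshape(-1,1),q[:,1].reshape(-1,1),cv2.INTER_LINEAR) for q in(i,o)]
                    s+=float(np.clip(I-O,-15,15).sum());k+=60
        return -s/k
    p0=np.array(p0,float);best=None
    for dy in(-.02,0,.02):
        q=p0+[0,0,dy];r=minimize(score,q,method='Nelder-Mead',options=dict(initial_simplex=np.array([q,q+[.004,0,0],q+[0,.004,0],q+[0,0,.02]]),xatol=1e-5,fatol=1e-4))
        if best is None or r.fun<best.fun: best=r
    return best.x,best.fun
TE=[(PL[0],PL[1]),(PL[7],PL[0]),(PL[6],PL[7]),(PL[5],PL[6]),(PL[4],PL[5]),([-105,5],PL[4])]
SE=[([95,100],[95,30]),(PL[7],PL[0])]
E
python3 - <<'E'
from nestfit import *
np.set_printoptions(precision=4,suppress=True)
im=cv2.imread('pics/top0.png')[:,:,::-1];sd=cv2.imread('pics/side0.png')[:,:,::-1]
p0=[.609,-.1425,.218]
for nm,v in(('top',[('top',im,TE)]),('side',[('side',sd,SE)]),('both',[('top',im,TE),('side',sd,SE)])): print(nm,*outline_fit(v,p0))
N=[.609,-.1425,.218]
R=rot(N[2]);tcp=se2(N,[[-.180-.0275,.044+.00275,0]])[0]
robot.move_ptp(tcp+[0,0,.13],R);s=robot.get_state();print('t',s['time'],s['ee_pos'],s['opening'],s['force'])
t=robot.grab_frame('top');d=robot.grab_frame('side')
cv2.imwrite('pics/top2.png',t[:,:,::-1]);cv2.imwrite('pics/side2.png',d[:,:,::-1])
a=cv2.resize(t[135:235,290:365,::-1],None,fx=5,fy=5,interpolation=cv2.INTER_CUBIC)
b=cv2.resize(d[115:195,235:320,::-1],None,fx=5,fy=5,interpolation=cv2.INTER_CUBIC)
o=np.zeros((500,800,3),np.uint8);o[:500,:375]=a;o[:400,375:800]=b;cv2.imwrite('pics/g2.png',o)
E
```

```text
Traceback (most recent call last):
  File "nestfit.py", line 22, in outline_fit
    q=p0+[0,0,dy];r=minimize(score,q,method='Nelder-Mead',options=dict(initial_simplex=np.array([q,q+[.004,0,0],q+[0,.004,0],q+[0,0,.02]]),xatol=1e-5,fatol=1e-4))
                    ~~~~~~~~^^^^^^^^^^^^^^^^^^^^^^^^^^^^^^^^^^^^^^^^^^^^^^^^^^^^^^^^^^^^^^^^^^^^^^^^^^^^^^^^^^^^^^^^^^^^^^^^^^^^^^^^^^^^^^^^^^^^^^^^^^^^^^^^^^^^^^
  File "nestfit.py", line 16, in score
    i,o=[proj(n,se2(p,at(m+sg*d*nr,.006))).astype(np.float32) for sg in(-1,1)]
         ~~~~^^^^^^^^^^^^^^^^^^^^^^^^^^^^^
  File "vis.py", line 5, in proj
    c=robot.camera_info(n);K=np.array([[c['fx'],0,c['cx']],[0,c['fy'],c['cy']],[0,0,1]])
ValueError: time passes only in moves, steps and waits
```

```bash
sed -i 's/^from rig import robot/from rig import robot\nfrom functools import lru_cache\ncaminfo=lru_cache(robot.camera_info)/; s/c=robot.camera_info(n)/c=caminfo(n)/' vis.py
cat > go2.py <<'E'
from nestfit import *
np.set_printoptions(precision=4,suppress=True)
im=cv2.imread('pics/top0.png')[:,:,::-1];sd=cv2.imread('pics/side0.png')[:,:,::-1]
p0=[.609,-.1425,.218]
for nm,v in(('top',[('top',im,TE)]),('side',[('side',sd,SE)]),('both',[('top',im,TE),('side',sd,SE)])): print(nm,*outline_fit(v,p0))
N=[.609,-.1425,.218]
R=rot(N[2]);tcp=se2(N,[[-.180-.0275,.044+.00275,0]])[0]
robot.move_ptp(tcp+[0,0,.13],R);s=robot.get_state();print('t',s['time'],s['ee_pos'],s['opening'],s['force'])
t=robot.grab_frame('top');d=robot.grab_frame('side')
cv2.imwrite('pics/top2.png',t[:,:,::-1]);cv2.imwrite('pics/side2.png',d[:,:,::-1])
a=cv2.resize(t[135:235,290:365,::-1],None,fx=5,fy=5,interpolation=cv2.INTER_CUBIC)
b=cv2.resize(d[115:195,235:320,::-1],None,fx=5,fy=5,interpolation=cv2.INTER_CUBIC)
o=np.zeros((500,800,3),np.uint8);o[:500,:375]=a;o[:400,375:800]=b;cv2.imwrite('pics/g2.png',o)
E
python3 go2.py
```

```text
top [ 0.6107 -0.1443  0.2287] -5.86350468882808
side [ 0.6069 -0.1422  0.2189] -6.871929550170899
both [ 0.61   -0.1437  0.2326] -5.984664021597968
t 5.8583 [ 0.3967 -0.1412  0.13  ] 0.02743479636277676 [ 0.4507 -0.1576 -3.7128]
```

View pics/g2.png

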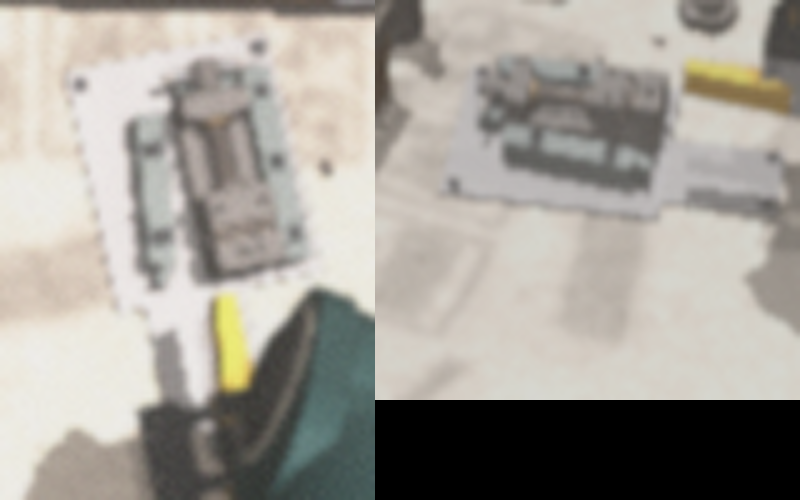

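```bash
cat > m3.py <<'E'
from nestfit import *
np.set_printoptions(precision=4,suppress=True)
ld=lambda f:cv2.imread(f'pics/{f}.png')[:,:,::-1]
SE2=SE+[([95,30],[95,0]),(PL[6],PL[7]),([-185,80],PL[6])]
TE2=TE[:3]+[([-95,80],[-125,80])]
V={'top0':('top',ld('top0'),TE),'top2':('top',ld('top2'),TE2),'side2':('side',ld('side2'),SE2)}
for c in(['top0'],['side2'],['top0','side2'],['top0','top2','side2']):
    p,f=outline_fit([V[x] for x in c],[.61,-.1437,.228]);print(c,p,f)
s=robot.get_state();e=s['ee_pos'];x=-s['tool_rot'][:,0];yw=np.arctan2(x[1],x[0]);print('tool yaw',yw)
g=lambda X:(np.array(X)+.5)/5-.5+[290,135]
zt=e[2]-.024+.03
a,b=[back('top',g(X),zt) for X in((235,295),(250,388))];d=a-b;print('wedge right edge yaw',np.arctan2(d[1],d[0]))
W=[e[0],e[1],yw];W[:2]=se2(W,[[.0275,-.00275,0]])[0][:2]
print('thin right corner pred px',(proj('top',se2(W,[[.07,-.011,zt]]))-[290,135]+.5)*5-.5)
k=7;t=cv2.imread('pics/top2.png');d=cv2.imread('pics/side2.png')
A=cv2.resize(t[138:208,303:353],None,fx=k,fy=k,interpolation=cv2.INTER_CUBIC)
B=cv2.resize(d[120:168,247:305],None,fx=k,fy=k,interpolation=cv2.INTER_CUBIC)
o=np.array([303,138]);nest('top',A,p,o,k,45,-5,3);poly('top',A,se2(W,np.c_[WQ,np.full(4,zt)]),(0,0,0),o,k)
nest('side',B,p,np.array([247,120]),k,45,-5,3)
out=np.zeros((490,770,3),np.uint8);out[:,:350]=A;out[:336,355:761]=B;cv2.imwrite('pics/ov2.png',out)
E
python3 m3.py
```

```text
['top0'] [ 0.6106 -0.1443  0.2287] -5.863321975425437
['side2'] [ 0.6077 -0.1425  0.2283] -6.038846774631076
['top0', 'side2'] [ 0.6094 -0.1436  0.2313] -5.784381136268077
['top0', 'top2', 'side2'] [ 0.6097 -0.144   0.2303] -6.169816679777923
tool yaw 0.21896227844816207
wedge right edge yaw 0.15990079348768227
thin right corner pred px [[241.3126 296.5036]]
```

View pics/ov2.png

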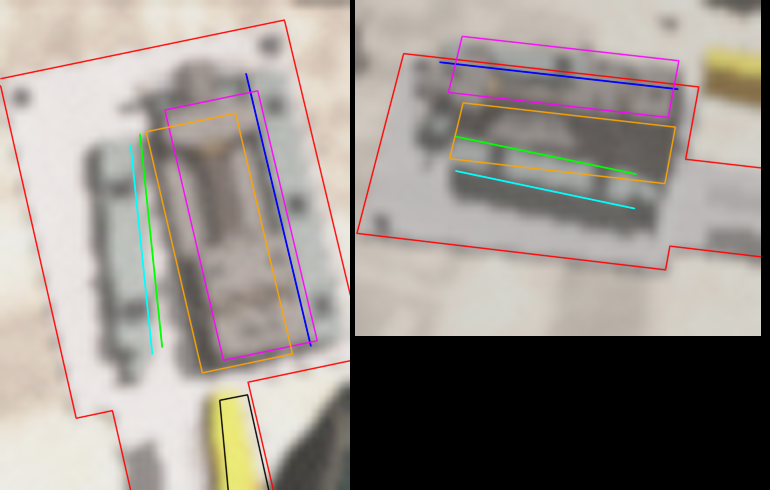

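```bash
cat > wf.py <<'E'
from nestfit import *
np.set_printoptions(precision=4,suppress=True)
NT=np.array([.6106,-.1443,.2287])   # nest as the top camera sees it
N=np.array([.6097,-.1438,.2295])    # nest, both cameras
def inn(n,w):
    c,s=np.cos(n[2]),np.sin(n[2]);d=w[0]-n[0],w[1]-n[1];return np.array([(c*d[0]+s*d[1])*1e3,(-s*d[0]+c*d[1])*1e3,np.degrees(w[2]-n[2])])
def visible_fit(img,p0,z0,xmin):
    """fit the top face of the wedge using only pixels ahead of wedge x = xmin (the rest is hidden)"""
    f=img.astype(float);y=np.minimum(f[...,0],f[...,1])-f[...,2];S=8
    c=proj('top',se2(p0,[[.035,-.002,z0+.03]]))[0];u0,v0=(c-20).astype(int);H=40
    w=np.clip((y[v0:v0+H,u0:u0+H]-20)/85,0,1)*np.clip((f[v0:v0+H,u0:u0+H,0]-195)/30,0,1)
    ras=lambda q:cv2.resize(cv2.fillPoly(np.zeros((H*S,H*S),np.uint8),[np.round((q-[u0,v0]+.5)*S*16).astype(np.int32)],255,shift=4),(H,H),interpolation=cv2.INTER_AREA)/255
    reg=ras(proj('top',se2(p0,[[xmin,-.03,z0+.03],[.1,-.03,z0+.03],[.1,.03,z0+.03],[xmin,.03,z0+.03]])))
    def cost(p): return (reg*(ras(proj('top',se2(p,np.c_[WQ,np.full(4,z0+.03)])))-w)**2).sum()
    best=None
    for dy in(-.08,0,.08):
        q=np.array(p0)+[0,0,dy];r=minimize(cost,q,method='Nelder-Mead',options=dict(initial_simplex=np.array([q,q+[.006,0,0],q+[0,.006,0],q+[0,0,.08]]),xatol=1e-5,fatol=1e-4))
        if best is None or r.fun<best.fun: best=r
    return best.x,best.fun,(w*reg).sum()
def wguess():
    s=robot.get_state();e=s['ee_pos'];x=-s['tool_rot'][:,0];W=[e[0],e[1],np.arctan2(x[1],x[0])]
    W[:2]=se2(W,[[.0275,-.00275,0]])[0][:2];return np.array(W)
E
python3 - <<'E'
from wf import *
W=wguess();im=cv2.imread('pics/top2.png')[:,:,::-1]
r=visible_fit(im,W,.106,.015);print('hover guess',inn(NT,W),'fit',inn(NT,r[0]),r[1:])
e=robot.get_state()['ee_pos'];t=se2(N,[[-.165-.0275,.0425+.00275,0]])[0]
robot.move_linear(t+[0,0,.06],velocity=.12,frame=rot(N[2]))
print('touch',robot.move_linear(t+[0,0,.0295],velocity=.04,threshold=5))
s=robot.get_state();print('t',s['time'],s['ee_pos'],s['force'],s['opening'])
im=robot.grab_frame('top');sd=robot.grab_frame('side');cv2.imwrite('pics/top3.png',im[:,:,::-1]);cv2.imwrite('pics/side3.png',sd[:,:,::-1])
W=wguess()
for xm in(.01,.02,.03):
    r=visible_fit(im,W,.006,xm);print('guess',inn(NT,W),'fit',inn(NT,r[0]),r[1:])
k=7;A=cv2.resize(im[138:218,303:353,::-1],None,fx=k,fy=k,interpolation=cv2.INTER_CUBIC);o=np.array([303,138])
nest('top',A,NT,o,k,45,-5,3);poly('top',A,se2(r[0],np.c_[WQ,np.full(4,.036)]),(0,0,0),o,k)
B=cv2.resize(sd[120:180,250:305,::-1],None,fx=k,fy=k,interpolation=cv2.INTER_CUBIC)
out=np.zeros((560,740,3),np.uint8);out[:,:350]=A;out[:420,355:740]=B;cv2.imwrite('pics/ov3.png',out)
E
```

```text
hover guess [-180.2001   48.5116   -0.5579] fit [-179.2375   52.009    -0.5477] (np.float64(7.675643644752018), np.float64(70.00667128027682))
touch True
t 7.4417 [ 0.4118 -0.1436  0.0297] [ 0.7453 -0.3523  2.9837] 0.026782845353383204
guess [-165.952    43.0823    0.0435] fit [-165.5167   47.3414    0.8654] (np.float64(18.937972345477984), np.float64(55.44))
guess [-165.952    43.0823    0.0435] fit [-164.9703   47.5473    0.2176] (np.float64(8.598671533573059), np.float64(51.71377162629758))
guess [-165.952    43.0823    0.0435] fit [-163.9499   47.8955   -0.24  ] (np.float64(4.327792275972287), np.float64(42.556147635524795))
```

View pics/ov3.png

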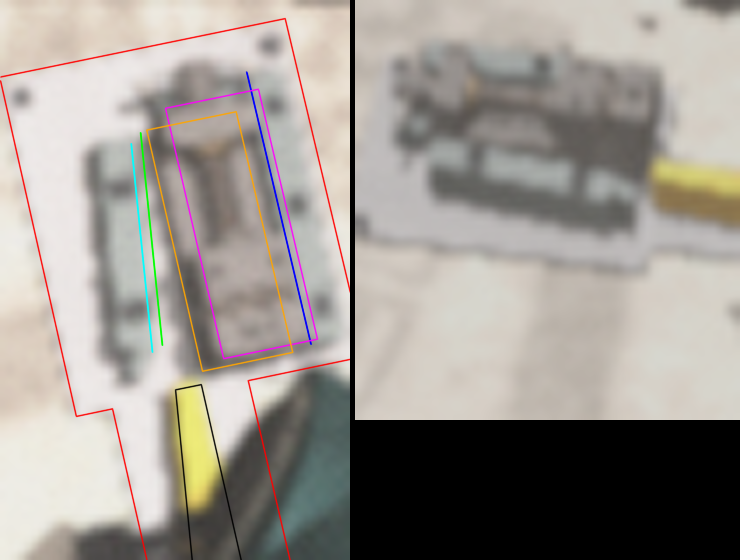

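```bash
cat > rect.py <<'E'
from wf import *
NS=np.array([.6077,-.1425,.2283])
def rect(n,img,nest,z,x0=-115,x1=65,y0=5,y1=72,k=4):
    c=np.array([[x0,y1],[x1,y1],[x1,y0],[x0,y0]],float)
    H=cv2.getPerspectiveTransform(np.float32([[0,0],[(x1-x0)*k,0],[(x1-x0)*k,(y1-y0)*k],[0,(y1-y0)*k]]),np.float32(proj(n,se2(nest,at(c,z)))))
    o=cv2.warpPerspective(img,H,((x1-x0)*k,(y1-y0)*k),flags=cv2.INTER_CUBIC|cv2.WARP_INVERSE_MAP)
    for y in range(10,y1,10): cv2.line(o,(0,(y1-y)*k),(6,(y1-y)*k),(0,0,255),1);cv2.putText(o,str(y),(8,(y1-y)*k+4),0,.35,(0,0,255))
    for x in range(-110,x1,20): cv2.line(o,((x-x0)*k,0),((x-x0)*k,6),(255,0,0),1);cv2.putText(o,str(x),((x-x0)*k-8,16),0,.35,(255,0,0))
    return o
E
python3 - <<'E'
from rect import *
t=cv2.imread('pics/top3.png');s=cv2.imread('pics/side3.png')
cv2.imwrite('pics/rect.png',np.vstack([rect('top',t,NT,.036),rect('side',s,NS,.036)]))
E
```

```text
(no output)
```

View pics/rect.png

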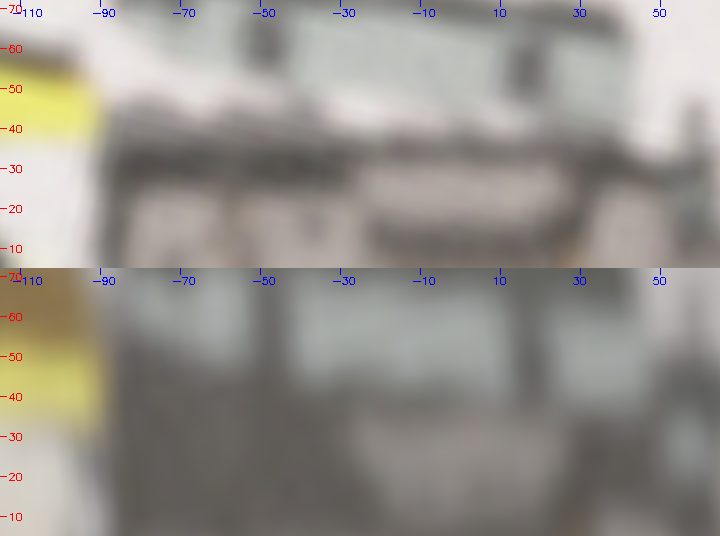

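Rectified to the z = 36 mm plane, the thin-end middle is at nest y ≈ 46 in the top view and 42 in the side view. I commanded 38.5, so the pads must have squared up on the wedge's bisector (+3.56°, which predicts 45). The keeper line fits y0 ≈ 45. I'll take out that yaw and insert.

```bash
cat > ins.py <<'E'
from rect import *
A=.062
def tcp(wx,wy,z): return np.r_[se2(N,[[wx-.0275,wy+.0021,0]])[0][:2],z]
def st(m):
    s=robot.get_state();print(m,'t',round(s['time'],2),'nest',inn(N,[*s['ee_pos'][:2],N[2]])[:2],'z',round(s['ee_pos'][2],4),'F',s['force'],'op',round(s['opening'],4))
E
python3 - <<'E'
from ins import *
R=rot(N[2]-A)
robot.move_linear(tcp(-.167,.043,.033),velocity=.05,frame=R);st('turned')
h=robot.move_linear(tcp(-.130,.043,.0305),velocity=.05,threshold=8);st(f'in1 {h}')
if not h:
    h=robot.move_linear(tcp(-.092,.042,.0305),velocity=.05,threshold=8);st(f'in2 {h}')
t=robot.grab_frame('top');s=robot.grab_frame('side')
cv2.imwrite('pics/top4.png',t[:,:,::-1]);cv2.imwrite('pics/side4.png',s[:,:,::-1])
a=rect('top',t[:,:,::-1].copy(),NT,.036,k=4);b=cv2.resize(s[120:185,245:320,::-1],(375,325),interpolation=cv2.INTER_CUBIC);c=cv2.resize(t[150:215,300:369,::-1],(345,325),interpolation=cv2.INTER_CUBIC)
cv2.imwrite('pics/ins.png',np.vstack([a,np.hstack([b,c])]))
E
```

```text
turned t 7.79 nest [-194.6948   45.2309] z 0.0328 F [-0.6745  0.8998 -4.029 ] op 0.0266
in1 False t 8.68 nest [-157.8186   45.112 ] z 0.0304 F [-0.2544 -0.5143 -3.2593] op 0.027
in2 False t 9.59 nest [-119.8084   44.1111] z 0.0304 F [-1.4328  0.2414 -4.0383] op 0.0272
```

View pics/ins.png

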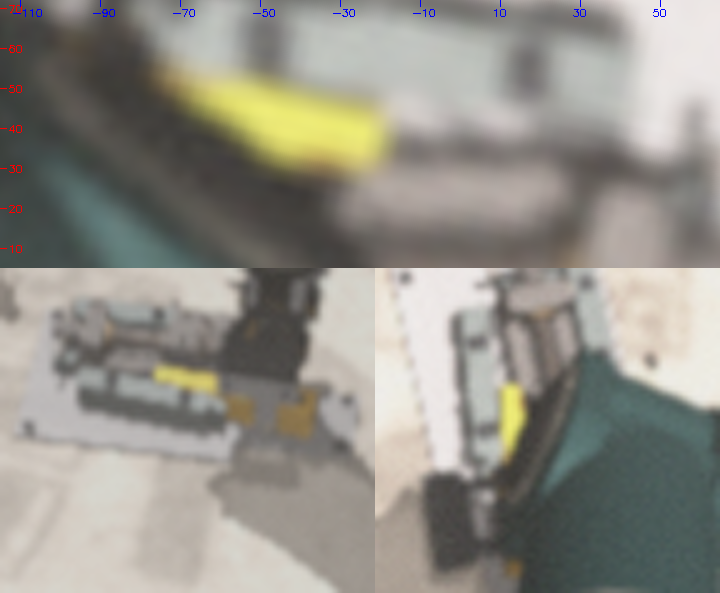

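Thin end is in the slot at nest x ≈ −20, between keeper and vice, with no side force. Now I set it down, release, and push.

```bash
python3 - <<'E'
from ins import *
P=lambda x,y,z:np.r_[se2(N,[[x,y,0]])[0][:2],z]
e=robot.get_state()['ee_pos']
robot.move_linear(e-[0,0,.003],velocity=.02,threshold=3);st('down')
robot.gripper_to(.06);e=robot.get_state()['ee_pos'];st('open')
robot.move_linear(np.r_[e[:2],.10],velocity=.12)
robot.gripper_to(0.)
R=rot(N[2])
robot.move_ptp(P(-.195,.044,.10),R)
print(robot.move_linear(P(-.195,.044,.031),velocity=.1,threshold=8));st('behind')
print(robot.move_linear(P(-.090,.043,.031),velocity=.025,threshold=12));st('push1')
E
```

```text
down t 9.9 nest [-119.0773   43.8537] z 0.0285 F [ 1.721  -0.3554  1.1913] op 0.0269
open t 10.59 nest [-119.5869   44.1936] z 0.0282 F [-0.0085  0.4323 -0.4448] op 0.0601
False
behind t 13.57 nest [-194.6384   43.8657] z 0.0313 F [-0.7667  0.0713  0.3938] op 0.0005
True
push1 t 16.3 nest [-119.2421   42.3146] z 0.0308 F [ 0.3183 -1.7652  1.4078] op 0.0004
```

```bash
cat > push.py <<'E'
import sys
from ins import *
P=lambda x,y,z:np.r_[se2(N,[[x,y,0]])[0][:2],z]
u=np.array([np.cos(N[2]),np.sin(N[2]),0])
def steps(goal,ds=.0015,xmax=-.09,thr=None):
    """short forward steps; stop when the settled push force reaches goal"""
    x=inn(N,[*robot.get_state()['ee_pos'][:2],0])[0]/1e3;y=.0425
    for i in range(14):
        x+=ds
        if x>xmax: break
        h=robot.move_linear(P(x,y,.031),velocity=.02,threshold=thr);s=robot.get_state()
        f=-(s['force']@u);print(i,'cmd',round(x*1e3,1),'act',inn(N,[*s['ee_pos'][:2],0])[:2],'push',round(float(f),1),h,'t',round(s['time'],2))
        if f>goal or h: break
    return f
E
python3 - <<'E'
from push import *
steps(12,thr=16)
E
```

```text
0 cmd -117.7 act [-117.7636   42.2203] push 3.1 False t 16.59
1 cmd -116.2 act [-116.7367   42.0752] push 4.9 False t 16.84
2 cmd -114.7 act [-115.4887   41.901 ] push 7.3 False t 17.09
3 cmd -113.2 act [-114.1834   41.7181] push 6.7 False t 17.34
4 cmd -111.7 act [-112.8427   41.5203] push 7.9 False t 17.59
5 cmd -110.2 act [-111.5261   41.3313] push 9.3 False t 17.84
6 cmd -108.7 act [-110.2276   41.1627] push 10.1 False t 18.09
7 cmd -107.2 act [-109.6821   41.0629] push 16.5 False t 18.34
```

```bash
python3 - <<'E'
from push import *
x0=inn(N,[*robot.get_state()['ee_pos'][:2],0])[0]/1e3
s=robot.get_state();print('now',-(s['force']@u),s['force'])
x=-.1072
for i in range(5):
    x+=.0006
    robot.move_linear(P(x,.0425,.031),velocity=.02);robot.pause(.15);s=robot.get_state();f=-(s['force']@u)
    print(round(x*1e3,1),inn(N,[*s['ee_pos'][:2],0])[:2],round(float(f),1))
    if f>18: break
robot.pause(.5);st('held')
robot.move_linear(P(-.135,.0425,.031),velocity=.08);st('back')
robot.move_linear(P(-.165,.0425,.12),velocity=.15)
robot.move_ptp(P(-.19,.25,.2),rot(N[2]));st('clear')
t=robot.grab_frame('top');d=robot.grab_frame('side')
cv2.imwrite('pics/top5.png',t[:,:,::-1]);cv2.imwrite('pics/side5.png',d[:,:,::-1])
a=cv2.resize(t[142:212,300:370,::-1],(420,420),interpolation=cv2.INTER_CUBIC);b=rect('side',d[:,:,::-1].copy(),NS,.036,k=3,x0=-130,x1=-10)
c=rect('top',t[:,:,::-1].copy(),NT,.036,k=3,x0=-130,x1=-10,y0=-40);o=np.zeros((600,800,3),np.uint8);o[:420,:420]=a
o[:c.shape[0],425:425+c.shape[1]]=c;o[340:340+b.shape[0],425:425+b.shape[1]]=b
cv2.imwrite('pics/fin.png',o)
E
```

```text
now 16.515523383995454 [-13.5637 -14.5387   5.3696]
-106.6 [-109.6292   41.1132] 19.8
held t 19.24 nest [-109.6276   41.0953] z 0.0307 F [-17.5277 -13.9874  10.5752] op 0.0005
back t 19.75 nest [-134.5208   42.6504] z 0.0312 F [ 0.2316 -0.615  -0.6555] op 0.0006
clear t 21.43 nest [-189.8275  249.3355] z 0.1995 F [ 0.311  -0.4847 -1.2023] op 0.0007
```

View pics/fin.png

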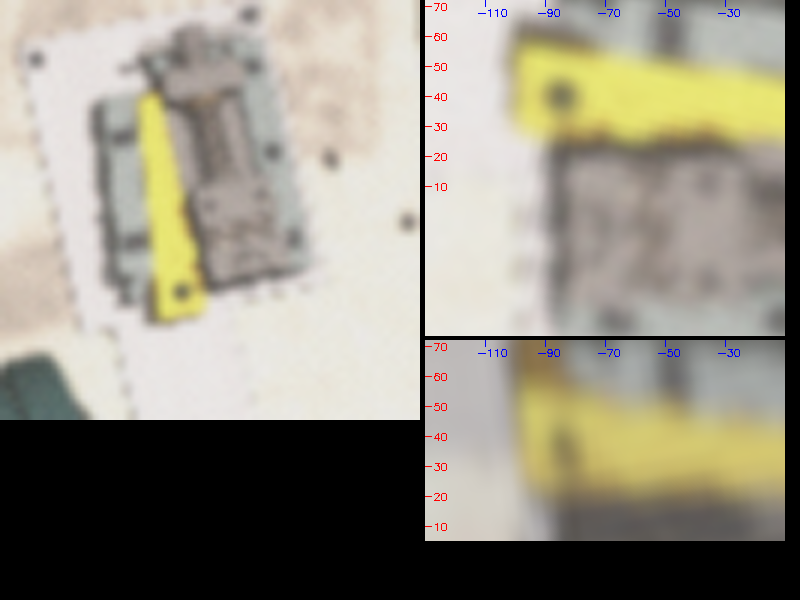

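The wedge is seated: butt at x ≈ −101, so thin end at ≈ +39, within the expected 35 ± 16. Its straight side is at y ≈ 25 averaged over both views, so the vice is on the rail. That push carried about 10 N of sideways drag, so I'll do one clean confirming push.

```bash
python3 - <<'E'
from push import *
robot.move_ptp(P(-.165,.041,.12),rot(N[2]))
robot.move_linear(P(-.130,.041,.031),velocity=.15,threshold=10);st('behind')
print(robot.move_linear(P(-.1115,.041,.031),velocity=.03,threshold=10))
x=-.1115
for i in range(14):
    x+=.0005
    robot.move_linear(P(x,.041,.031),velocity=.02);robot.pause(.1);s=robot.get_state();f=-(s['force']@u)
    print(round(x*1e3,1),inn(N,[*s['ee_pos'][:2],0])[:2],round(float(f),1),s['force'])
    if f>17.5: break
robot.pause(.4)
robot.move_linear(P(-.135,.041,.031),velocity=.08)
robot.move_linear(P(-.165,.041,.12),velocity=.15)
robot.move_ptp(P(-.19,.25,.2),rot(N[2]));st('clear')
t=robot.grab_frame('top');a=cv2.imread('pics/top5.png')[:,:,::-1]
d=cv2.absdiff(t,a)[140:215,300:420];print('diff max/mean in nest region',d.max(),d.mean())
cv2.imwrite('pics/top6.png',t[:,:,::-1])
E
```

```text
behind t 23.22 nest [-129.8701   41.0628] z 0.0317 F [ 0.1139 -0.1491  0.4417] op 0.0007
False
-111.0 [-111.0489   40.9721] 0.0 [ 0.0014 -0.1455  0.2985]
-110.5 [-110.5114   41.0209] 0.2 [-0.1529 -0.0318  0.3222]
-110.0 [-110.2475   40.9762] 2.4 [-2.3998 -0.4198  0.5268]
-109.5 [-109.7987   40.8664] 5.0 [-4.3759 -3.2471  0.9698]
-109.0 [-109.7633   40.8541] 7.0 [-6.3926 -3.3481  4.1355]
-108.5 [-109.7284   40.8667] 10.9 [-10.3573  -3.5691   7.3471]
-108.0 [-109.6804   40.8378] 14.2 [-13.6002  -4.1137   9.682 ]
-107.5 [-109.6804   40.8276] 17.0 [-16.4034  -4.6694  12.152 ]
-107.0 [-109.628    40.8134] 19.9 [-19.3932  -4.542   13.4469]
clear t 29.71 nest [-189.8294  249.4276] z 0.1996 F [ 0.367  -0.1682 -0.2806] op 0.0005
diff max/mean in nest region 26 1.336
```

```bash
python3 -c "
from rig import robot
robot.pause(.3);robot.sign_off()"
```

```text
the job is handed in; nothing more can be done
```

The wedge is driven in and locked, with the vice tight against the side rail by my measurements. I handed the job in at about 30 s of the 51 s allowed; sign-off gives no verdict.

**What I did:** I took the yellow wedge nearest the base and laid it flat on the apron. I slid it thin end first to nest x ≈ −22 mm and let go. Then I pushed its butt with the shut gripper, up to 20 N. The arm was parked clear at the end.

**Last checks:**
- **Lock:** the thin end stopped at x ≈ +39 mm, inside the expected 35 ± 16. A second push to 19.9 N moved the wedge only about 0.2 mm once loaded, possibly 0.6 mm from first touch.
- **Vice on the rail:** the wedge's straight side read y ≈ 26 mm in the top view and 22 mm in the side view. The average is about 25, which is where the vice's side lies when it is tight. I did not measure the vice against the rail directly.
- **Bystanders:** I saw nothing disturbed. An image comparison across the second push found no visible change around the nest, but I did not compare the whole bench with the start.

**What disagreed:**
- The two cameras differed by 2–4 mm across the slot, so I relied on averages and contact forces.
- The gripper held the wedge turned about 3.6° from what I planned. I corrected this before insertion.
- The push forces also had sideways and downward parts: about 10 N each in the first push, and up to 13 N downward in the second.

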